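# Lay out the drive-hub kit in its tray

## Task

Gather the hub kit from the rubber mat into the red tray, each part in its own pocket: the hexagonal nut upright in the hexagonal pocket, the ring with the hole down over the post, the tall round tube standing in the round pocket, and the rectangular bar in the long pocket, along its length. Each part must lie flat on its pocket's floor; set the parts down rather than dropping them. The square nut and the solid disc belong to another job: leave them where they are on the mat.

Things in the scene. Friction and masses are not known exactly. Their poses are not given: they have to be found in the camera images.
- hex_nut: Hexagonal nut, 46 mm across the flats (53 mm across corners), 30 mm tall, with an open 24 mm bore straight up; bore axis vertical. Two opposite flats face +x and -x, the others every 60 degrees. 0.2 to 0.4 kg. Plain steel. Stands on the black rubber bench mat (320 x 215 mm, 3 mm thick) at the start. Origin: centre of its underside, z up. 
- collar: Round ring with a see-through bore: outside diameter 52 mm, bore 30 mm, 24 mm tall, lying flat with its bore vertical. 0.18 to 0.35 kg. Plain steel. Stands on the black rubber bench mat (320 x 215 mm, 3 mm thick) at the start. Origin: centre of its underside, z up. 
- sleeve: Tall round tube standing on end: outside diameter 34 mm, bore 22 mm, 50 mm tall. 0.14 to 0.28 kg. Plain steel. Stands on the black rubber bench mat (320 x 215 mm, 3 mm thick) at the start. Origin: centre of its underside, z up. 
- key: Rectangular steel bar (shaft key), 64 mm long (x), 24 mm wide (y), 26 mm tall (z), no hole. 0.2 to 0.42 kg. Plain steel. Stands on the black rubber bench mat (320 x 215 mm, 3 mm thick) at the start. Origin: centre of its underside, z up. 
- square_nut: Does not belong to the kit; leave it. SQUARE nut, 46 x 46 mm, 30 mm tall, 24 mm bore; flats face +-x and +-y. Plain steel. Stands on the black rubber bench mat (320 x 215 mm, 3 mm thick) at the start. Origin: centre of its underside, z up. 
- blank_disc: Does not belong to the kit; leave it. SOLID round disc without a hole, diameter 52 mm, 24 mm tall. Plain steel. Stands on the black rubber bench mat (320 x 215 mm, 3 mm thick) at the start. Origin: centre of its underside, z up. 
- hex_pocket: Pocket with a hexagonal wall, 70 mm across the flats inside, 3 mm thick. The wall stands 12 mm above the floor. Light grey, on a fixed black 104 mm square plate, one of four set 2 x 2 (any arrangement, 104 mm pitch, one yaw) in a fixed red tray, 222 mm square, rim 14 mm above the bench. Origin: centre of its underside, 4 mm above the bench; its floor is 4 mm higher; x, y along its sides.
- post_pocket: Pocket with no wall but one upright post in its centre, 12 mm diameter, standing 35 mm above the floor. Light grey, on a fixed black 104 mm square plate, one of four set 2 x 2 (any arrangement, 104 mm pitch, one yaw) in a fixed red tray, 222 mm square, rim 14 mm above the bench. Origin: centre of its underside, 4 mm above the bench; its floor is 4 mm higher; x, y along its sides.
- round_pocket: Pocket with a round wall, 54 mm inside diameter, 4 mm thick. The wall stands 12 mm above the floor. Light grey, on a fixed black 104 mm square plate, one of four set 2 x 2 (any arrangement, 104 mm pitch, one yaw) in a fixed red tray, 222 mm square, rim 14 mm above the bench. Origin: centre of its underside, 4 mm above the bench; its floor is 4 mm higher; x, y along its sides.
- long_pocket: Pocket with a rectangular wall, 88 mm (along x) by 48 mm (along y) inside, 4 mm thick. The wall stands 12 mm above the floor. Light grey, on a fixed black 104 mm square plate, one of four set 2 x 2 (any arrangement, 104 mm pitch, one yaw) in a fixed red tray, 222 mm square, rim 14 mm above the bench. Origin: centre of its underside, 4 mm above the bench; its floor is 4 mm higher; x, y along its sides.
Things that resemble listed ones, but are neither listed nor needed, are in the scene too. Leave any orange or turquoise look-alike of the hex_pocket alone.

How it is judged:
By the outcome, as a careful person would: the job done as asked, in the order asked, and still so for the second after the job is handed in, with the robot touching nothing.
It also fails if it takes over 104 s, if anything falls off the work surface, if the arm or the gripper's body presses on something with over 40 N, if the wrist force passes 120 N, or if a joint passes its speed limit or range.

## Robot

A 6-joint arm with a two-finger parallel gripper is mounted at the origin on the work surface. World frame = base frame: x ahead of the robot, y to its left, z up, the work surface at z = 0. Lengths are in m, angles in rad, forces in N, time in s.
With the tool pointing down it reaches from about 0.35 to 0.85 m from the base axis. Payload 8.1 kg.
Tool frame: the origin (TCP) lies at the centre of the arm's flange, where the gripper is bolted on; the fingertips stand 186 mm ahead of it and the grasp point (between the pads) lies 167 mm ahead of it; z points along the fingers, y is the direction in which the jaws open and shut (so a half turn about z gives the same grasp; the last joint's range is limited). The gripper opens to 93 mm and grips with 3 to 60 N. Pads are 15 mm wide; open, the fingers measure 128 mm over their backs; the gripper's body (75 mm by 188 mm) begins 65 mm behind the grasp point.
Start: joints at [1.046, 0.13, 1.488, -0, 1.523, -0.085], TCP at [0.255, 0.543, 0.405] pointing down, gripper open.
Joint ranges: [-2.96, 2.96], [-0.89, 2.26], [0.02, 2.5], [-1.34, 4.48], [0, 2.73], [-2.66, 2.66]. Speed limits (rad/s): [2.39, 2.39, 2.79, 3.14, 3.14, 3.14].

## Interface

Orientations are given as [roll, pitch, yaw] about the fixed x, y, z axes, in that order (R = Rz(yaw) Ry(pitch) Rx(roll)).
In Python, from rig import r, cams, finder gives the robot as it stands.
- The arm moves only by the tool send_rows, never from a script. Its argument "targets" is a list of rows, each a list of 4 numbers: the shift along the tool's x, y, z in mm, then the turn about the tool's z in rad. A call has 1 to 20 rows; each row is the pose to reach, as a shift and turn from the pose commanded when the call began, along the tool's axes at that moment; what a row does not reach only later rows make up. A row lasts 1/12 s, in which the tool goes at most 41.7 mm and 7.16 degrees, less where a joint would pass 70% of its speed; a pose out of reach is approached as far as the arm can. A call with a gripper value outside its range is refused whole. "claw" is the closure, from 0 (fully open) to 1 (shut), set as the call begins (left out, the last holds). The fingers move at their own pace and stop on an object; the grip force is fixed at half the most. Time passes only in rows, so rows that repeat a pose let the fingers close. It gives the time, the measured TCP pose, the force and the opening at its end, in the units of the state.
- r.get_state(): the state, without advancing time (a new reading comes with each control period).
- cams.get_image(name): name is "side" or "top"; returns (picture, depth): 384x512x3 uint8, blue, green, red; 384x512 float32, m along the optical axis (not along the pixel's ray), 0 where there is no reading.
- cams.camera_model(name): a dict with "mtx" (3x3 intrinsics, pixels), "rvec" (rotation vector, rad) and "tvec" (3), from world to camera coordinates, as OpenCV has them. Camera axes: x right, y down, z forward; pixel columns grow to the right and rows downward; lengths in m; the calibration is good to about 2 mm. A picture is of the moment at which its call begins. camera_model takes no time and is no camera call.
- r.job_done(): hands the job in, once; it reports no verdict.
Trained networks look in the newest picture that a camera, given by its name, has taken for a name from the list of things; names that differ only in an ending like _2 or _b are one class to them, and where a whole thing is asked for, a point or a joint stands for the part that bears it (a point fixed in the world has none). Each returns a list of dicts, best first, with "conf" (0 to 1); they miss things now and then, are a little off and sometimes report something else, mostly with a low value. They report only what shows in the picture. A call takes as long as a camera call. They do not tell look-alikes from the thing itself.
- finder.find_in(camera, thing): "rect" ([left, top, right, bottom] in pixels, round what is visible of it).
- finder.cut_out(camera, thing): "region" (384x512 bool, what is visible of it) and "rect" ([left, top, right, bottom] in pixels, round what is visible of it).
- finder.mark_of(camera, thing): "xy" ([column, row] in pixels: a listed point, or the origin of a listed thing).
The state is a dict: "time": time; "qpos": joint angles; "qd": joint speeds; "joint_efforts": joint torques, N m; "eef_pos": TCP position; "tool_rot": TCP orientation; "wrist_force": force on the tool from outside, world axes, zero at the start; "torque": the same for the moment, N m; "gripper_width": finger opening in m.
Only numpy, scipy, OpenCV 4.12 (cv2) and the standard library are available. Lean on these libraries where they do the work, as an engineer would, in place of code of your own. Each camera call takes 0.05 s, during which the arm holds its last target. There are 200 camera calls.

## Working session

There is one attempt and no reset: what is moved stays moved. The work goes in short steps, Python scripts to look and compute and a tool call to move; the robot and the scene stay as the last step left them, time stands still between calls to the robot, and variables do not carry over. Pictures are saved under pics/ and viewed, about 12 in all and at most 16, crops included, and the job is handed in when it is done.

Besides the shell and the picture viewer there is one more tool, called after "Emit:" in YAML: its name, and indented under it one key for each argument. send_rows: Moves the arm, as the interface text tells. Its arguments: {"type":"object","properties":{"targets":{"type":"array"},"claw":{"type":"number"}},"required":["targets"]}

```bash
ls; mkdir -p pics
cat > h.py <<'E'
import numpy as np, cv2
from rig import r, cams, finder
def cm(n):
    m=cams.camera_model(n); R,_=cv2.Rodrigues(np.array(m['rvec'],float)); return np.array(m['mtx'],float),R,np.array(m['tvec'],float).ravel()
def cloud(n,depth):
    K,R,t=cm(n); v,u=np.mgrid[0:384,0:512]
    P=np.stack([(u-K[0,2])/K[0,0]*depth,(v-K[1,2])/K[1,1]*depth,depth],-1)
    return (P-t)@R
def ray(n,uv,z):
    K,R,t=cm(n); d=R.T@np.linalg.inv(K)@np.array([uv[0],uv[1],1.]); c=-R.T@t
    return c+d*(z-c[2])/d[2]
def snap(n,name,s=1.5):
    im,d=cams.get_image(n); cv2.imwrite(f'pics/{name}.png',cv2.resize(im,None,fx=s,fy=s)); return im,d
E
python3 - <<'E'
from h import *
for c in ['top','side']:
    im,d=snap(c,c+'0'); P=cloud(c,d)
    for th in ['hex_nut','collar','sleeve','key','square_nut','blank_disc','hex_pocket','post_pocket','round_pocket','long_pocket']:
        for o in finder.cut_out(c,th)[:3]:
            m=o['region']&(d>0); q=P[m]; z=np.percentile(q[:,2],95) if len(q) else 0
            print(c,th,round(o['conf'],2),[int(x) for x in o['rect']],np.round(np.median(q,0),3) if len(q) else None,round(float(z),3))
print(r.get_state())
E
```

```text
pics
top hex_nut 0.92 [367, 145, 392, 175] [ 0.554 -0.222  0.032] 0.035
top collar 0.57 [350, 103, 375, 133] [ 0.654 -0.212  0.026] 0.029
top sleeve 0.6 [339, 202, 359, 223] [ 0.441 -0.121  0.044] 0.055
top key 0.92 [381, 186, 405, 215] [ 0.455 -0.225  0.028] 0.031
top key 0.5 [214, 190, 267, 243] [0.487 0.109 0.008] 0.02
top square_nut 0.9 [305, 111, 332, 139] [ 0.653 -0.104  0.032] 0.035
top square_nut 0.4 [213, 193, 266, 242] [0.487 0.109 0.008] 0.02
top blank_disc 0.96 [319, 154, 342, 182] [ 0.548 -0.105  0.027] 0.03
top hex_pocket 0.88 [80, 215, 141, 276] [0.482 0.399 0.004] 0.016
top hex_pocket 0.87 [165, 197, 223, 251] [0.49  0.212 0.008] 0.019
top hex_pocket 0.85 [147, 84, 193, 123] [0.779 0.219 0.005] 0.016
top post_pocket 0.79 [166, 153, 210, 204] [0.592 0.208 0.008] 0.011
top post_pocket 0.26 [369, 145, 392, 171] [ 0.553 -0.222  0.032] 0.035
top round_pocket 0.93 [214, 188, 269, 245] [0.487 0.109 0.008] 0.019
top round_pocket 0.55 [166, 198, 220, 250] [0.49  0.212 0.008] 0.019
top long_pocket 0.77 [205, 147, 259, 196] [0.591 0.106 0.009] 0.02
side hex_nut 0.64 [340, 274, 3
[... 1035 characters left out ...]
0.105 0.01 ] 0.021
{'time': 1.1, 'qpos': array([ 1.04556649e+00,  1.30404424e-01,  1.48816754e+00, -7.84303018e-06,
        1.52300699e+00, -8.54272308e-02]), 'qd': array([-9.41909633e-04,  1.35611935e-03,  1.04676241e-03,  5.48453281e-05,
        2.34517203e-03, -1.38224837e-04]), 'joint_efforts': array([ 9.75577459e-04, -5.59789467e+01, -4.92062473e+01,  7.67893251e-02,
        2.29496544e-02, -2.77980672e-05]), 'eef_pos': array([0.25545931, 0.54291518, 0.40475042]), 'tool_rot': array([3.14157967e+00, 8.97463559e-06, 2.70179042e+00]), 'wrist_force': array([-0.1107997 , -0.37156516, -0.81717611]), 'torque': array([-0.01922498, -0.0121523 ,  0.02869012]), 'gripper_width': 0.0932560795100623}
```

Run:
```python
from h import *
A={}
for c in ['top','side']:
    im,d=snap(c,c+'1'); P=cloud(c,d).reshape(-1,3)
    print(c)
    for n,x,y,h,rad in [('hex',.553,-.222,.033,.045),('collar',.652,-.212,.027,.045),('sleeve',.44,-.122,.053,.035),('key',.454,-.226,.029,.05),('sq',.651,-.105,.033,.045),('disc',.546,-.106,.027,.045)]:
        m=(np.hypot(P[:,0]-x,P[:,1]-y)<rad)&(abs(P[:,2]-h)<.004); q=P[m][:,:2].astype(np.float32)*1000
        b=cv2.minAreaRect(q); (cx,cy),rr=cv2.minEnclosingCircle(q)
        print(n,m.sum(),np.round(b[0],1),np.round(b[1],1),round(b[2],1),'circ',round(cx,1),round(cy,1),round(rr,1))
    for n,x,y in [('hexp',.488,.212),('post',.591,.208),('round',.486,.109),('long',.590,.106)]:
        m=(np.hypot(P[:,0]-x,P[:,1]-y)<.054)&(P[:,2]>.0145); q=P[m][:,:2].astype(np.float32)*1000
        if len(q)>3:
            b=cv2.minAreaRect(q);(cx,cy),rr=cv2.minEnclosingCircle(q)
            print(n,m.sum(),np.round(b[0],1),np.round(b[1],1),round(b[2],1),'circ',round(cx,1),round(cy,1),round(rr,1),'zmax',round(P[m][:,2].max(),3))
    hsv=cv2.cvtColor(im,cv2.COLOR_BGR2HSV); red=(((hsv[...,0]<6)|(hsv[...,0]>174))&(hsv[...,1]>150)&(hsv[...,2]>60)).ravel()
    m=red&(P[:,2]>.008)&(np.hypot(P[:,0]-.54,P[:,1]-.158)<.18); b=cv2.minAreaRect(P[m][:,:2].astype(np.float32)*1000); print('tray',m.sum(),b)
```

```text
top
hex 300 [ 555.2 -223.3] [51.  46.1] 57.6 circ 554.4 -223.1 25.8
collar 262 [ 655.6 -212.1] [50.3 50. ] 56.0 circ 655.5 -211.9 26.0
sleeve 120 [ 442.7 -122.6] [32.2 31.6] 45.9 circ 442.7 -122.9 16.7
key 319 [ 456.4 -227.1] [24.2 64.5] 41.3 circ 456.2 -226.6 32.8
sq 328 [ 656.7 -105.8] [46.  47.9] 53.8 circ 655.9 -105.7 31.3
disc 408 [ 549.3 -106.9] [50.  50.1] 50.9 circ 549.4 -106.9 25.8
hexp 193 [487.2 210.5] [92.8 75.6] 28.5 circ 483.6 212.9 49.0 zmax 0.024
post 41 [594.9 208.7] [ 9.8 11.1] 80.6 circ 595.1 208.8 6.0 zmax 0.046
round 175 [481.4 112.7] [61.4 76.5] 58.5 circ 476.0 106.6 43.2 zmax 0.023
long 254 [591.7 105.4] [55.9 96.4] 87.8 circ 590.3 105.3 53.6 zmax 0.024
tray 646 ((542.188232421875, 159.0880889892578), (218.92359924316406, 220.22560119628906), 87.95011901855469)
side
hex 405 [ 553.2 -221.6] [45.9 51. ] 89.4 circ 552.7 -221.1 26.1
collar 329 [ 653.3 -210.6] [51.4 49.8] 41.3 circ 653.8 -210.4 26.3
sleeve 155 [ 441.  -121.7] [33.2 32.4] 50.1 circ 441.6 -121.3 17.3
key 466 [ 454.5 -225.2] [24.3 63.8] 42.0 circ 455.8 -224.6 32.9
sq 341 [ 655.2 -103.2] [47.9 46.6] 54.7 circ 654.7 -103.7 31.1
disc 439 [ 547.6 -105.7] [50. 51.] 75.8 circ 547.9 -105.3 26.2
hexp 211 [489.9 214.4] [83.9 80.8] 38.6 circ 483.0 214.3 48.7 zmax 0.023
post 51 [592.8 211.5] [ 9.3 11.9] 11.5 circ 592.8 211.3 6.2 zmax 0.046
round 184 [480.9 102.5] [82.2 60.9] 57.9 circ 487.7 98.6 43.5 zmax 0.025
long 301 [592.8 108.5] [ 59.9 101.3] 88.3 circ 590.2 106.1 53.8 zmax 0.024
tray 746 ((539.7422485351562, 160.2301788330078), (221.8596649169922, 221.65463256835938), 88.0210189819336)
```

View pics/top0.png

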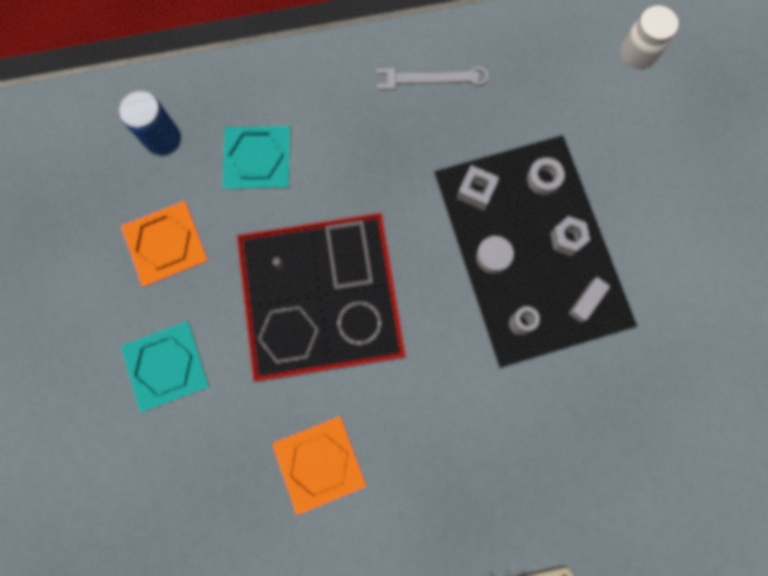

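View pics/side0.png

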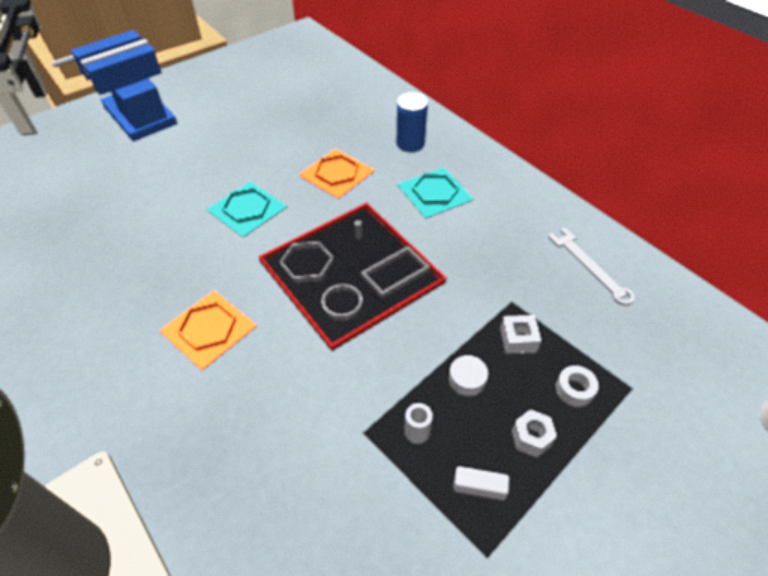

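Top view: the tray is at about (320,297), with the post at (277,262), long at (349,254), hex at (288,334) and round at (359,323). On the mat, the hex nut is at (570,236), collar (545,175), sleeve (525,320) and key (590,300); the square nut (478,187) and disc (495,254) stay put. The side view agrees. The two cameras' measurements match to about 2 mm, so I'll use the averages.

```bash
cat > g.py <<'E'
import sys, numpy as np
from rig import r
# usage: g.py x y tipz jaw [x y tipz jaw ...] in mm/deg: shifts in the present tool frame
s=r.get_state(); p=np.array(s['eef_pos'])*1000; psi=s['tool_rot'][2]
print('t',round(s['time'],2),'pos',np.round(p-[0,0,186],1),'jaw',round(np.degrees(psi)-90,1),'tilt',np.round(s['tool_rot'][:2],3),'F',np.round(s['wrist_force'],1),'w',round(s['gripper_width']*1000,1))
a=list(map(float,sys.argv[1:]))
for i in range(0,len(a),4):
    d=np.array(a[i:i+3])+[0,0,186]-p; c,n=np.cos(psi),np.sin(psi)
    th=psi-np.radians(a[i+3]+90); th=(th+np.pi/2)%np.pi-np.pi/2
    print(np.round([c*d[0]+n*d[1],n*d[0]-c*d[1],-d[2]],1),'turn',round(th,3))
E
python3 g.py 554 -222.3 120 -31.5
```

```text
t 1.2 pos [255.4 542.9 218.7] jaw 64.8 tilt [-3.142 -0.   ] F [ 0.3 -0.1 -0.4] w 92.9
[-596.  -565.3   98.7] turn -1.461
```

```bash
sed -i 's|; th=(th+np.pi/2)%np.pi-np.pi/2||' g.py
```

Emit:
send_rows:
  targets:
    - [-20, -19, 4, 0.07]
    - [-45, -43, 8, 0.15]
    - [-75, -71, 12, 0.24]
    - [-105, -100, 17, 0.35]
    - [-135, -128, 22, 0.45]
    - [-165, -156, 27, 0.55]
    - [-195, -185, 32, 0.65]
    - [-225, -213, 37, 0.75]
    - [-255, -242, 42, 0.85]
    - [-285, -270, 47, 0.95]
    - [-315, -299, 52, 1.05]
    - [-345, -327, 57, 1.15]
    - [-375, -356, 62, 1.25]
    - [-405, -384, 67, 1.35]
    - [-435, -413, 72, 1.45]
    - [-465, -441, 77, 1.55]
    - [-495, -470, 82, 1.62]
    - [-525, -498, 87, 1.68]
    - [-555, -526, 92, 1.681]
    - [-580, -550, 96, 1.681]
  claw: 0

```text
time: 2.87
eef_pos: [0.5465, -0.2045, 0.3083]
tool_rot: [3.141, 0.0, 1.019]
wrist_force: [0.1, 0.3, 0.1]
gripper_width: 0.0926
```

```bash
python3 g.py 554 -222.3 60 -31.5 554 -222.3 18 -31.5
```

```text
t 2.87 pos [ 546.5 -204.5  122.3] jaw -31.6 tilt [3.141 0.   ] F [0.1 0.3 0.1] w 92.6
[-11.2  15.7  62.3] turn -0.002
[-11.2  15.7 104.3] turn -0.002
```

Emit:
send_rows:
  targets:
    - [-6, 8, 15, 0]
    - [-12, 16, 40, 0]
    - [-12, 16, 60, 0]
    - [-12, 16, 60, 0]
    - [-12, 16, 60, 0]

```text
time: 3.28
eef_pos: [0.5527, -0.22, 0.2474]
tool_rot: [-3.138, 0.0, 1.021]
wrist_force: [0.6, -0.6, -0.1]
gripper_width: 0.093
```

```bash
python3 g.py 554 -222.3 18 -31.5
```

```text
t 3.28 pos [ 552.7 -220.    61.4] jaw -31.5 tilt [-3.138  0.   ] F [ 0.6 -0.6 -0.1] w 93.0
[-1.3  2.3 43.4] turn -0.001
```

Emit:
send_rows:
  targets:
    - [-1, 2, 10, 0]
    - [-1, 2, 25, 0]
    - [-1, 2, 35, 0]
    - [-1, 2, 41, 0]
    - [-1, 2, 43, 0]
    - [-1, 2, 43, 0]
    - [-1, 2, 43, 0]

```text
time: 3.87
eef_pos: [0.5549, -0.2222, 0.2064]
tool_rot: [3.141, -0.0, 1.021]
wrist_force: [-0.8, 0.0, -0.3]
gripper_width: 0.0927
```

```bash
python3 g.py 554 -222.3 18 -31.5
```

```text
t 3.87 pos [ 554.9 -222.2   20.4] jaw -31.5 tilt [ 3.141 -0.   ] F [-0.8  0.  -0.3] w 92.7
[-0.6 -0.7  2.4] turn -0.0
```

Emit:
send_rows:
  targets:
    - [0, 0, 2, 0]
    - [0, 0, 2, 0]

```text
time: 4.03
eef_pos: [0.5548, -0.2223, 0.2042]
tool_rot: [3.141, -0.0, 1.021]
wrist_force: [0.4, 0.2, 0.6]
gripper_width: 0.093
```

Emit:
send_rows:
  targets:
    - [0, 0, 0, 0]
    - [0, 0, 0, 0]
    - [0, 0, 0, 0]
    - [0, 0, 0, 0]
    - [0, 0, 0, 0]
    - [0, 0, 0, 0]
    - [0, 0, 0, 0]
    - [0, 0, 0, 0]
  claw: 1

```text
time: 4.7
eef_pos: [0.5547, -0.2222, 0.2038]
tool_rot: [3.141, -0.0, 1.021]
wrist_force: [-0.3, -0.4, 0.2]
gripper_width: 0.0459
```

```bash
python3 g.py 490.8 213.5 23 -2
```

```text
t 4.7 pos [ 554.7 -222.2   17.8] jaw -31.5 tilt [ 3.141 -0.   ] F [-0.3 -0.4  0.2] w 45.9
[ 338.  -282.2   -5.2] turn -0.515
```

Emit:
send_rows:
  targets:
    - [0, 0, -5, 0]
    - [0, 0, -15, 0]
    - [0, 0, -30, 0]
    - [8, -6, -50, 0]
    - [23, -19, -68, -0.03]
    - [46, -38, -75, -0.07]
    - [73, -61, -75, -0.11]
    - [100, -84, -75, -0.16]
    - [127, -107, -75, -0.21]
    - [154, -129, -75, -0.26]
    - [181, -151, -75, -0.31]
    - [208, -174, -75, -0.36]
    - [235, -196, -75, -0.41]
    - [262, -218, -75, -0.46]
    - [285, -238, -75, -0.5]
    - [305, -254, -75, -0.515]
    - [320, -267, -70, -0.515]
    - [331, -276, -62, -0.515]
    - [338, -282, -55, -0.515]
    - [338, -282, -50, -0.515]

```text
time: 6.37
eef_pos: [0.4903, 0.2147, 0.2533]
tool_rot: [-3.141, -0.0, 1.538]
wrist_force: [0.3, -0.8, -3.2]
gripper_width: 0.0457
```

Emit:
send_rows:
  targets:
    - [0, 0, 5, 0]
    - [0, 0, 5, 0]
    - [0, 0, 5, 0]

```text
time: 6.62
eef_pos: [0.491, 0.2124, 0.2484]
tool_rot: [-3.141, 0.001, 1.535]
wrist_force: [-0.2, 0.3, -3.8]
gripper_width: 0.0457
```

```bash
python3 g.py 490.8 213.5 22.8 -2
```

```text
t 6.62 pos [491.  212.4  62.4] jaw -2.1 tilt [-3.141e+00  1.000e-03] F [-0.2  0.3 -3.8] w 45.7
[ 1.1 -0.2 39.6] turn -0.001
```

Holding (weight about 3.5 N). Lowering.

Emit:
send_rows:
  targets:
    - [1, 0, 10, 0]
    - [1, 0, 20, 0]
    - [1, 0, 30, 0]
    - [1, 0, 35, 0]
    - [1, 0, 37, 0]
    - [1, 0, 38, 0]
    - [1, 0, 38, 0]
    - [1, 0, 38, 0]

```text
time: 7.28
eef_pos: [0.4911, 0.2145, 0.2111]
tool_rot: [3.141, -0.0, 1.536]
wrist_force: [-0.0, 0.2, -3.0]
gripper_width: 0.0456
```

Emit:
send_rows:
  targets:
    - [0, 0, 0.7, 0]
    - [0, 0, 1.2, 0]
    - [0, 0, 1.2, 0]

```text
time: 7.53
eef_pos: [0.491, 0.2144, 0.2098]
tool_rot: [3.141, -0.0, 1.536]
wrist_force: [-0.2, -0.3, -3.6]
gripper_width: 0.0461
```

```bash
python3 g.py 490.8 213.5 22.8 -2
```

```text
t 7.53 pos [491.  214.4  23.8] jaw -2.0 tilt [ 3.141 -0.   ] F [-0.2 -0.3 -3.6] w 46.1
[-0.9 -0.2  1. ] turn -0.0
```

Emit:
send_rows:
  targets:
    - [0, 0, 0.5, 0]
    - [0, 0, 1.0, 0]
    - [0, 0, 1.2, 0]
    - [0, 0, 1.2, 0]

```text
time: 7.87
eef_pos: [0.491, 0.2144, 0.2087]
tool_rot: [3.141, -0.0, 1.536]
wrist_force: [-2.8, -1.4, 1.7]
gripper_width: 0.0456
```

Touching. Release, retreat, then head for the collar.

Emit:
send_rows:
  targets:
    - [0, 0, 0, 0]
    - [0, 0, 0, 0]
    - [0, 0, 0, 0]
    - [0, 0, 0, 0]
    - [0, 0, 0, 0]
    - [0, 0, -5, 0]
    - [0, 0, -20, 0]
    - [0, 0, -45, 0]
    - [0, 0, -75, 0]
    - [0, 0, -100, 0]
    - [0, 0, -100, 0]
    - [0, 0, -100, 0]
  claw: 0

```text
time: 8.87
eef_pos: [0.4917, 0.2147, 0.3108]
tool_rot: [3.137, -0.002, 1.536]
wrist_force: [-0.4, -0.7, -1.4]
gripper_width: 0.093
```

```bash
python3 g.py 654.5 -211.3 100 0
```

```text
t 8.87 pos [491.7 214.7 124.8] jaw -2.0 tilt [ 3.137e+00 -2.000e-03] F [-0.4 -0.7 -1.4] w 93.0
[-420.   177.6   24.8] turn -0.035
```

Emit:
send_rows:
  targets:
    - [-12, 5, 2, 0]
    - [-36, 15, 4, 0]
    - [-64, 27, 6, 0]
    - [-94, 40, 8, 0]
    - [-124, 52, 10, 0]
    - [-154, 65, 12, -0.01]
    - [-184, 78, 14, -0.01]
    - [-214, 90, 16, -0.01]
    - [-244, 103, 18, -0.01]
    - [-274, 116, 20, -0.02]
    - [-304, 129, 22, -0.02]
    - [-334, 141, 24, -0.03]
    - [-362, 153, 25, -0.03]
    - [-388, 164, 25, -0.035]
    - [-406, 172, 25, -0.035]
    - [-416, 176, 25, -0.035]
    - [-420, 178, 25, -0.035]
    - [-420, 178, 40, -0.035]
    - [-420, 178, 50, -0.035]
    - [-420, 178, 50, -0.035]

```text
time: 10.53
eef_pos: [0.6525, -0.2098, 0.2535]
tool_rot: [-3.135, -0.003, 1.572]
wrist_force: [-0.3, -0.3, -0.8]
gripper_width: 0.093
```

Emit:
send_rows:
  targets:
    - [0, 0, 0, 0]
    - [0, 0, 0, 0]
    - [0, 0, 0, 0]

```text
time: 10.78
eef_pos: [0.6543, -0.2109, 0.2589]
tool_rot: [3.141, 0.0, 1.572]
wrist_force: [0.6, -0.3, 0.4]
gripper_width: 0.0931
```

```bash
python3 g.py 654.5 -211.3 13 0
```

```text
t 10.78 pos [ 654.3 -210.9   72.9] jaw 0.1 tilt [3.141 0.   ] F [ 0.6 -0.3  0.4] w 93.1
[-0.4  0.2 59.9] turn 0.001
```

Emit:
send_rows:
  targets:
    - [0, 0, 10, 0]
    - [0, 0, 25, 0]
    - [0, 0, 40, 0]
    - [0, 0, 52, 0]
    - [0, 0, 58, 0]
    - [0, 0, 60, 0]
    - [0, 0, 60, 0]
    - [0, 0, 60, 0]

```text
time: 11.45
eef_pos: [0.6543, -0.2117, 0.1986]
tool_rot: [3.141, 0.0, 1.571]
wrist_force: [-1.1, -0.7, -0.1]
gripper_width: 0.0933
```

Emit:
send_rows:
  targets:
    - [0, 0, 0, 0]
    - [0, 0, 0, 0]
    - [0, 0, 0, 0]
    - [0, 0, 0, 0]
    - [0, 0, 0, 0]
    - [0, 0, 0, 0]
    - [0, 0, 0, 0]
    - [0, 0, 0, 0]
  claw: 1

```text
time: 12.12
eef_pos: [0.6542, -0.2116, 0.1985]
tool_rot: [3.141, 0.0, 1.571]
wrist_force: [0.6, 0.2, -0.2]
gripper_width: 0.0509
```

```bash
python3 g.py 594.3 210 18 45
```

```text
t 12.12 pos [ 654.2 -211.6   12.5] jaw -0.0 tilt [3.141 0.   ] F [ 0.6  0.2 -0.2] w 50.9
[421.6 -59.9  -5.5] turn -0.785
```

Emit:
send_rows:
  targets:
    - [0, 0, -5, 0]
    - [0, 0, -15, 0]
    - [0, 0, -30, 0]
    - [8, -1, -50, 0]
    - [25, -4, -70, -0.05]
    - [50, -7, -80, -0.11]
    - [78, -11, -85, -0.17]
    - [106, -15, -85, -0.23]
    - [134, -19, -85, -0.29]
    - [162, -23, -85, -0.35]
    - [190, -27, -85, -0.41]
    - [218, -31, -85, -0.47]
    - [246, -35, -85, -0.53]
    - [274, -39, -85, -0.59]
    - [302, -43, -85, -0.65]
    - [330, -47, -85, -0.7]
    - [357, -51, -85, -0.74]
    - [382, -54, -85, -0.77]
    - [402, -57, -85, -0.785]
    - [415, -59, -85, -0.785]

```text
time: 13.78
eef_pos: [0.5948, 0.2057, 0.2851]
tool_rot: [3.14, 0.0, 2.358]
wrist_force: [-1.6, -0.5, -3.3]
gripper_width: 0.0503
```

Emit:
send_rows:
  targets:
    - [0, 0, 0, 0]
    - [0, 0, 0, 0]
    - [0, 0, 0, 0]

```text
time: 14.03
eef_pos: [0.5954, 0.2027, 0.2839]
tool_rot: [3.141, 0.001, 2.355]
wrist_force: [-0.7, 0.6, -3.4]
gripper_width: 0.0504
```

```bash
cat > ring.py <<'E'
from h import *
for c in ['top','side']:
    im,d=snap(c,c+'ring'); P=cloud(c,d)
    for o in finder.cut_out(c,'collar')[:2]:
        q=P[o['region']&(d>0)]; print(c,round(o['conf'],2),[int(x) for x in o['rect']],np.round(np.median(q,0),3),np.round(np.percentile(q,5,axis=0),3),np.round(np.percentile(q,95,axis=0),3))
a,b=[cv2.resize(cv2.imread(f'pics/{c}ring.png'),(512,384))[y:y+160,x:x+170] for c,x,y in [('top',120,110),('side',180,70)]]
cv2.imwrite('pics/ringcrop.png',cv2.resize(np.hstack([a,b]),None,fx=2.3,fy=2.3))
E
python3 ring.py; python3 g.py 594.3 210 17.5 45
```

```text
side 0.3 [201, 182, 255, 225] [0.483 0.108 0.009] [0.44  0.066 0.007] [0.532 0.156 0.021]
t 14.23 pos [595.4 202.4  97.4] jaw 44.9 tilt [-3.141  0.   ] F [-0.8 -0.2 -3.1] w 50.4
[ 6.2  4.6 79.9] turn -0.002
```

View pics/ringcrop.png

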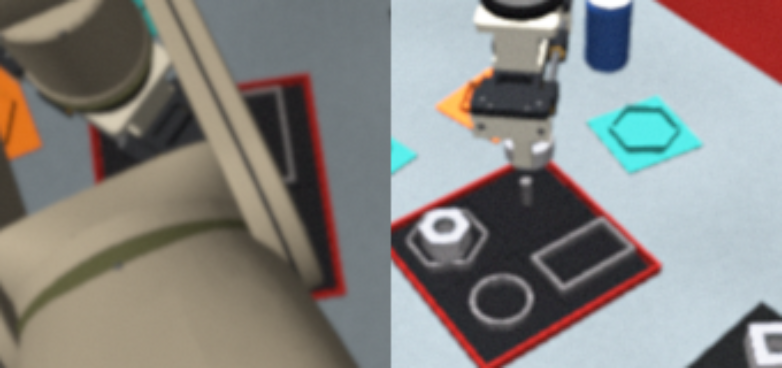

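Run:
```python
from h import *
from scipy.optimize import least_squares
im,d=cams.get_image('side'); P=cloud('side',d).reshape(-1,3)
for lo,hi in [(.085,.096),(.088,.1)]:
    m=(P[:,2]>lo)&(P[:,2]<hi)&(np.hypot(P[:,0]-.595,P[:,1]-.203)<.045); q=P[m][:,:2]*1000
    f=least_squares(lambda c:np.hypot(q[:,0]-c[0],q[:,1]-c[1])-26,[595,203],loss='soft_l1')
    print(m.sum(),f.x,np.abs(f.fun).mean(),q.min(0),q.max(0))
```

```text
34 [594.63331266 204.31152141] 0.6240703699979109 [567.98230474 177.72056353] [607.75829046 212.08412813]
50 [594.60796654 204.3906185 ] 0.7447622027935727 [567.98230474 177.13045468] [607.75829046 212.08412813]
```

Emit:
send_rows:
  targets:
    - [3, 2, 0, 0]
    - [6, 4, 0, 0]
    - [6, 4, 0, 0]
    - [6, 4, 0, 0]
    - [6, 4, 0, 0]

```text
time: 14.7
eef_pos: [0.5936, 0.2106, 0.2833]
tool_rot: [-3.142, 0.0, 2.356]
wrist_force: [-0.1, 0.3, -2.9]
gripper_width: 0.0504
```

```bash
python3 g.py 594 209.8 17.5 45
```

```text
t 14.7 pos [593.6 210.6  97.3] jaw 45.0 tilt [-3.142  0.   ] F [-0.1  0.3 -2.9] w 50.4
[-0.8 -0.3 79.8] turn -0.0
```

Emit:
send_rows:
  targets:
    - [-1, 0, 8, 0]
    - [-1, 0, 18, 0]
    - [-1, 0, 28, 0]
    - [-1, 0, 38, 0]
    - [-1, 0, 48, 0]
    - [-1, 0, 58, 0]
    - [-1, 0, 67, 0]
    - [-1, 0, 73, 0]
    - [-1, 0, 76, 0]
    - [-1, 0, 78, 0]
    - [-1, 0, 78, 0]
    - [-1, 0, 78, 0]

```text
time: 15.7
eef_pos: [0.5947, 0.2098, 0.2058]
tool_rot: [3.141, 0.0, 2.356]
wrist_force: [-0.9, 0.2, -3.0]
gripper_width: 0.0502
```

Emit:
send_rows:
  targets:
    - [0, 0, 0.5, 0]
    - [0, 0, 1, 0]
    - [0, 0, 1, 0]

```text
time: 15.95
eef_pos: [0.5946, 0.2098, 0.2047]
tool_rot: [3.141, 0.0, 2.356]
wrist_force: [-0.7, -0.7, -3.4]
gripper_width: 0.0504
```

Emit:
send_rows:
  targets:
    - [0, 0, 0.5, 0]
    - [0, 0, 1, 0]
    - [0, 0, 1.2, 0]
    - [0, 0, 1.2, 0]

```text
time: 16.28
eef_pos: [0.5945, 0.2098, 0.2034]
tool_rot: [3.141, 0.0, 2.356]
wrist_force: [-1.3, -0.7, -0.6]
gripper_width: 0.0505
```

Emit:
send_rows:
  targets:
    - [0, 0, 0.5, 0]
    - [0, 0, 0.5, 0]
    - [0, 0, 0.5, 0]

```text
time: 16.53
eef_pos: [0.5945, 0.2098, 0.2034]
tool_rot: [3.141, 0.0, 2.356]
wrist_force: [-3.8, -0.5, 4.8]
gripper_width: 0.0503
```

Seated. Release and retreat, then the sleeve.

Emit:
send_rows:
  targets:
    - [0, 0, 0, 0]
    - [0, 0, 0, 0]
    - [0, 0, 0, 0]
    - [0, 0, 0, 0]
    - [0, 0, 0, 0]
    - [0, 0, -5, 0]
    - [0, 0, -20, 0]
    - [0, 0, -45, 0]
    - [0, 0, -75, 0]
    - [0, 0, -105, 0]
    - [0, 0, -105, 0]
    - [0, 0, -105, 0]
  claw: 0

```text
time: 17.53
eef_pos: [0.5955, 0.21, 0.3111]
tool_rot: [3.137, 0.003, 2.356]
wrist_force: [-0.7, 0.6, 0.5]
gripper_width: 0.0933
```

```bash
python3 g.py 441.9 -122.1 100 0
```

```text
t 17.53 pos [595.5 210.  125.1] jaw 45.0 tilt [3.137e+00 3.000e-03] F [-0.7  0.6  0.5] w 93.3
[-126.4 -343.4   25.1] turn 0.785
```

Emit:
send_rows:
  targets:
    - [-4, -12, 0, 0.05]
    - [-13, -35, 0, 0.11]
    - [-23, -62, 0, 0.18]
    - [-34, -92, 2, 0.25]
    - [-45, -122, 5, 0.32]
    - [-56, -152, 8, 0.39]
    - [-67, -182, 11, 0.46]
    - [-78, -212, 14, 0.53]
    - [-89, -242, 17, 0.6]
    - [-100, -272, 20, 0.67]
    - [-110, -300, 22, 0.73]
    - [-118, -322, 24, 0.77]
    - [-124, -337, 25, 0.785]
    - [-126, -343, 25, 0.785]
    - [-126, -343, 25, 0.785]
    - [-126, -343, 25, 0.785]
    - [-126, -343, 25, 0.785]

```text
time: 18.95
eef_pos: [0.4411, -0.121, 0.2824]
tool_rot: [-3.141, -0.0, 1.572]
wrist_force: [0.2, 0.4, -0.7]
gripper_width: 0.0931
```

```bash
python3 g.py 441.9 -122.1 18 0
```

```text
t 18.95 pos [ 441.1 -121.    96.4] jaw 0.1 tilt [-3.141 -0.   ] F [ 0.2  0.4 -0.7] w 93.1
[-1.1  0.8 78.4] turn 0.001
```

Emit:
send_rows:
  targets:
    - [-1, 1, 10, 0]
    - [-1, 1, 25, 0]
    - [-1, 1, 42, 0]
    - [-1, 1, 58, 0]
    - [-1, 1, 70, 0]
    - [-1, 1, 77, 0]
    - [-1, 1, 80, 0]
    - [-1, 1, 80, 0]
    - [-1, 1, 80, 0]
    - [-1, 1, 80, 0]

```text
time: 19.78
eef_pos: [0.4424, -0.1229, 0.2035]
tool_rot: [3.14, 0.001, 1.571]
wrist_force: [-0.5, -0.6, -0.4]
gripper_width: 0.0929
```

Emit:
send_rows:
  targets:
    - [0, 0, 0, 0]
    - [0, 0, 0, 0]
    - [0, 0, 0, 0]
    - [0, 0, 0, 0]
    - [0, 0, 0, 0]
    - [0, 0, 0, 0]
    - [0, 0, 0, 0]
    - [0, 0, 0, 0]
    - [0, 0, 0, 0]
    - [0, 0, 0, 0]
  claw: 1

```text
time: 20.62
eef_pos: [0.4419, -0.1228, 0.2027]
tool_rot: [3.141, 0.0, 1.571]
wrist_force: [0.2, -0.4, -0.0]
gripper_width: 0.033
```

```bash
python3 g.py 487.2 109.5 23 0
```

```text
t 20.62 pos [ 441.9 -122.8   16.7] jaw 0.0 tilt [3.141 0.   ] F [ 0.2 -0.4 -0. ] w 33.0
[232.3  45.3  -6.3] turn 0.0
```

Emit:
send_rows:
  targets:
    - [0, 0, 0, 0]
    - [0, 0, 0, 0]
    - [0, 0, -3, 0]
    - [0, 0, -3, 0]
  claw: 0.3

```text
time: 20.95
eef_pos: [0.442, -0.1229, 0.2062]
tool_rot: [3.141, 0.0, 1.571]
wrist_force: [-1.2, 1.0, -0.7]
gripper_width: 0.0548
```

Emit:
send_rows:
  targets:
    - [0, 0, 0, 0]
    - [0, 0, 0, 0]
    - [0, 0, 0, 0]
    - [0, 0, 0, 0]
    - [0, 0, 0, 0]
    - [0, 0, 0, 0]
    - [0, 0, 0, 0]
    - [0, 0, 0, 0]
  claw: 1

```text
time: 21.62
eef_pos: [0.4418, -0.1228, 0.2056]
tool_rot: [-3.142, 0.0, 1.571]
wrist_force: [-0.0, -0.1, -0.2]
gripper_width: 0.033
```

```bash
python3 g.py 487.2 109.5 23 0
```

```text
t 21.62 pos [ 441.8 -122.8   19.6] jaw 0.0 tilt [-3.142  0.   ] F [-0.  -0.1 -0.2] w 33.0
[232.3  45.4  -3.4] turn 0.0
```

Emit:
send_rows:
  targets:
    - [0, 0, -5, 0]
    - [0, 0, -15, 0]
    - [0, 0, -32, 0]
    - [8, 2, -50, 0]
    - [24, 5, -64, 0]
    - [46, 9, -70, 0]
    - [70, 14, -70, 0]
    - [95, 18, -70, 0]
    - [120, 23, -70, 0]
    - [145, 28, -70, 0]
    - [170, 33, -70, 0]
    - [193, 38, -70, 0]
    - [212, 41, -70, 0]
    - [225, 44, -70, 0]
    - [232, 45, -65, 0]
    - [232, 45, -55, 0]
    - [232, 45, -50, 0]
    - [232, 45, -50, 0]
    - [232, 45, -50, 0]
    - [232, 45, -50, 0]

```text
time: 23.28
eef_pos: [0.4868, 0.1084, 0.2555]
tool_rot: [-3.141, 0.0, 1.57]
wrist_force: [-0.4, 0.2, -2.6]
gripper_width: 0.0328
```

```bash
python3 g.py 487.2 109.5 24.6 0
```

```text
t 23.28 pos [486.8 108.4  69.5] jaw -0.1 tilt [-3.141  0.   ] F [-0.4  0.2 -2.6] w 32.8
[ 1.1  0.4 44.9] turn -0.001
```

Emit:
send_rows:
  targets:
    - [0, 0, 8, 0]
    - [0, 0, 18, 0]
    - [0, 0, 28, 0]
    - [0, 0, 36, 0]
    - [0, 0, 41, 0]
    - [0, 0, 43, 0]
    - [0, 0, 43, 0]
    - [0, 0, 43, 0]
    - [0, 0, 43, 0]

```text
time: 24.03
eef_pos: [0.4872, 0.1093, 0.2131]
tool_rot: [3.141, -0.0, 1.571]
wrist_force: [0.6, 0.1, -2.7]
gripper_width: 0.0326
```

Emit:
send_rows:
  targets:
    - [0, 0, 0.5, 0]
    - [0, 0, 1, 0]
    - [0, 0, 1, 0]

```text
time: 24.28
eef_pos: [0.4869, 0.1092, 0.2119]
tool_rot: [3.141, -0.0, 1.571]
wrist_force: [-0.6, -0.1, -2.6]
gripper_width: 0.0327
```

Tip is 25.9; contact is expected at about 24.6.

Emit:
send_rows:
  targets:
    - [0, 0, 0.5, 0]
    - [0, 0, 1, 0]
    - [0, 0, 1.3, 0]
    - [0, 0, 1.6, 0]
    - [0, 0, 1.6, 0]

```text
time: 24.7
eef_pos: [0.487, 0.1092, 0.2106]
tool_rot: [3.141, 0.0, 1.571]
wrist_force: [-3.0, -1.0, 4.7]
gripper_width: 0.0326
```

Seated. Release, retreat, and look at the mat again before the key.

Emit:
send_rows:
  targets:
    - [0, 0, 0, 0]
    - [0, 0, 0, 0]
    - [0, 0, 0, 0]
    - [0, 0, 0, 0]
    - [0, 0, 0, 0]
    - [0, 0, -5, 0]
    - [0, 0, -20, 0]
    - [0, 0, -45, 0]
    - [0, 0, -75, 0]
    - [0, 0, -95, 0]
    - [0, 0, -95, 0]
    - [0, 0, -95, 0]
  claw: 0

```text
time: 25.7
eef_pos: [0.4875, 0.1093, 0.3069]
tool_rot: [3.138, -0.0, 1.571]
wrist_force: [0.2, 0.4, -0.1]
gripper_width: 0.0928
```

```bash
python3 g.py 455.5 -226 100 41.7
```

```text
t 25.7 pos [487.5 109.3 120.9] jaw -0.0 tilt [ 3.138 -0.   ] F [ 0.2  0.4 -0.1] w 92.8
[-335.3  -32.    20.9] turn -0.728
```

Emit:
send_rows:
  targets:
    - [-10, -1, 0, -0.05]
    - [-32, -3, 2, -0.11]
    - [-58, -6, 4, -0.18]
    - [-88, -8, 7, -0.25]
    - [-118, -11, 9, -0.32]
    - [-148, -14, 11, -0.39]
    - [-178, -17, 13, -0.46]
    - [-208, -20, 15, -0.53]
    - [-238, -23, 17, -0.6]
    - [-266, -25, 19, -0.66]
    - [-292, -28, 20, -0.71]
    - [-315, -30, 20, -0.728]
    - [-329, -31, 20, -0.728]
    - [-335, -32, 25, -0.728]
    - [-335, -32, 40, -0.728]
    - [-335, -32, 50, -0.728]
    - [-335, -32, 50, -0.728]
    - [-335, -32, 50, -0.728]
    - [-335, -32, 50, -0.728]

```text
time: 27.28
eef_pos: [0.4549, -0.2252, 0.2549]
tool_rot: [-3.141, -0.001, 2.3]
wrist_force: [-0.3, 0.1, -0.0]
gripper_width: 0.0934
```

```bash
python3 g.py 455.5 -226 18 41.7
```

```text
t 27.28 pos [ 454.9 -225.2   68.9] jaw 41.8 tilt [-3.141e+00 -1.000e-03] F [-0.3  0.1 -0. ] w 93.4
[-1.  -0.1 50.9] turn 0.001
```

Emit:
send_rows:
  targets:
    - [0, 0, 10, 0]
    - [0, 0, 24, 0]
    - [0, 0, 38, 0]
    - [0, 0, 46, 0]
    - [0, 0, 50, 0]
    - [0, 0, 50, 0]
    - [0, 0, 50, 0]
    - [0, 0, 50, 0]

```text
time: 27.95
eef_pos: [0.4553, -0.226, 0.2059]
tool_rot: [3.141, 0.001, 2.299]
wrist_force: [-0.8, -0.2, -0.3]
gripper_width: 0.093
```

```bash
python3 g.py 455.5 -226 17.5 41.7
```

```text
t 27.95 pos [ 455.3 -226.    19.9] jaw 41.7 tilt [3.141e+00 1.000e-03] F [-0.8 -0.2 -0.3] w 93.0
[-0.1  0.2  2.4] turn 0.0
```

Emit:
send_rows:
  targets:
    - [0, 0, 2, 0]
    - [0, 0, 2, 0]
    - [0, 0, 2, 0]

```text
time: 28.2
eef_pos: [0.4549, -0.2259, 0.2033]
tool_rot: [3.141, 0.0, 2.299]
wrist_force: [-0.2, 0.1, 1.4]
gripper_width: 0.0931
```

Emit:
send_rows:
  targets:
    - [0, 0, 0, 0]
    - [0, 0, 0, 0]
    - [0, 0, 0, 0]
    - [0, 0, 0, 0]
    - [0, 0, 0, 0]
    - [0, 0, 0, 0]
    - [0, 0, 0, 0]
    - [0, 0, 0, 0]
    - [0, 0, 0, 0]
    - [0, 0, 0, 0]
    - [0, 0, 0, 0]
    - [0, 0, 0, 0]
  claw: 1

```text
time: 29.2
eef_pos: [0.4548, -0.2258, 0.203]
tool_rot: [3.142, -0.0, 2.299]
wrist_force: [0.6, -0.4, -1.0]
gripper_width: 0.0237
```

```bash
python3 g.py 591.2 106 23 88
```

```text
t 29.2 pos [ 454.8 -225.8   17. ] jaw 41.7 tilt [ 3.142 -0.   ] F [ 0.6 -0.4 -1. ] w 23.7
[156.9 322.5  -6. ] turn -0.808
```

Emit:
send_rows:
  targets:
    - [0, 0, -4, 0]
    - [0, 0, -12, 0]
    - [0, 0, -26, 0]
    - [3, 6, -44, 0]
    - [9, 18, -62, -0.04]
    - [18, 37, -72, -0.1]
    - [29, 60, -75, -0.16]
    - [41, 85, -75, -0.22]
    - [53, 110, -75, -0.29]
    - [65, 135, -75, -0.36]
    - [78, 160, -75, -0.43]
    - [90, 185, -75, -0.5]
    - [102, 210, -75, -0.57]
    - [114, 235, -75, -0.64]
    - [126, 260, -75, -0.71]
    - [137, 282, -75, -0.77]
    - [146, 301, -75, -0.8]
    - [153, 314, -75, -0.808]
    - [157, 322, -70, -0.808]
    - [157, 322, -60, -0.808]

```text
time: 30.87
eef_pos: [0.5916, 0.107, 0.2642]
tool_rot: [3.141, 0.003, 3.107]
wrist_force: [0.8, 0.4, -3.8]
gripper_width: 0.0235
```

Emit:
send_rows:
  targets:
    - [0, 0, 5, 0]
    - [0, 0, 10, 0]
    - [0, 0, 10, 0]
    - [0, 0, 10, 0]

```text
time: 31.2
eef_pos: [0.5903, 0.1046, 0.2522]
tool_rot: [-3.141, -0.002, 3.105]
wrist_force: [0.9, 0.0, -2.6]
gripper_width: 0.0238
```

```bash
python3 g.py 591.2 106 22 88
python3 - <<'E'
from h import *
im,d=snap('side','key2'); cv2.imwrite('pics/key2c.png',cv2.resize(im[90:290,170:420],None,fx=2.5,fy=2.5))
E
```

```text
t 31.2 pos [590.3 104.6  66.2] jaw 87.9 tilt [-3.141e+00 -2.000e-03] F [ 0.9  0.  -2.6] w 23.8
[-0.9  1.4 44.2] turn -0.001
```

View pics/key2c.png

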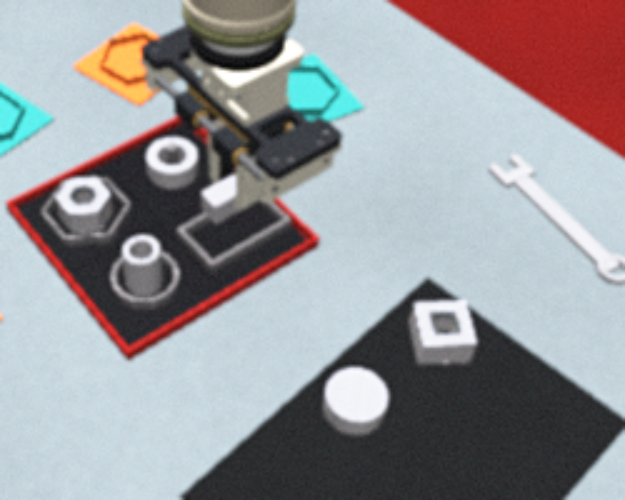

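The crop shows the nut (83,205), collar (172,162, over its post) and sleeve (147,270) seated. The key (220,195) is held level and in line above the long pocket (235,230). The disc and square nut have not moved.

Emit:
send_rows:
  targets:
    - [0, 1, 8, 0]
    - [0, 1, 18, 0]
    - [0, 1, 28, 0]
    - [0, 1, 36, 0]
    - [0, 1, 40, 0]
    - [0, 1, 41, 0]
    - [0, 1, 41, 0]
    - [0, 1, 41, 0]
    - [0, 1, 41, 0]

```text
time: 32.0
eef_pos: [0.5911, 0.1067, 0.2127]
tool_rot: [3.141, 0.001, 3.107]
wrist_force: [0.4, -0.5, -3.7]
gripper_width: 0.024
```

```bash
python3 g.py 591.2 106 22 88
```

```text
t 32.0 pos [591.1 106.7  26.7] jaw 88.0 tilt [3.141e+00 1.000e-03] F [ 0.4 -0.5 -3.7] w 24.0
[-0.1 -0.7  4.7] turn 0.0
```

Emit:
send_rows:
  targets:
    - [0, 0, 1.5, 0]
    - [0, 0, 3, 0]
    - [0, 0, 3.5, 0]
    - [0, 0, 3.5, 0]
    - [0, 0, 3.5, 0]

```text
time: 32.42
eef_pos: [0.5907, 0.1066, 0.2085]
tool_rot: [-3.142, -0.0, 3.107]
wrist_force: [-1.0, -0.1, -2.9]
gripper_width: 0.0237
```

Emit:
send_rows:
  targets:
    - [0, 0, 0.5, 0]
    - [0, 0, 1, 0]
    - [0, 0, 1.3, 0]
    - [0, 0, 1.3, 0]

```text
time: 32.75
eef_pos: [0.5909, 0.1067, 0.208]
tool_rot: [-3.142, 0.0, 3.107]
wrist_force: [-4.4, -0.0, 5.5]
gripper_width: 0.0237
```

Emit:
send_rows:
  targets:
    - [0, 0, 0, 0]
    - [0, 0, 0, 0]
    - [0, 0, 0, 0]
    - [0, 0, 0, 0]
    - [0, 0, 0, 0]
    - [0, 0, -4, 0]
    - [0, 0, -15, 0]
    - [0, 0, -40, 0]
    - [0, 0, -70, 0]
    - [0, 0, -100, 0]
    - [10, -20, -130, 0]
    - [30, -50, -150, 0]
    - [50, -80, -160, 0]
    - [70, -115, -170, 0]
    - [85, -150, -170, 0]
    - [100, -185, -170, 0]
    - [100, -220, -170, 0]
    - [100, -250, -170, 0]
    - [100, -280, -170, 0]
    - [100, -300, -170, 0]
  claw: 0

```text
time: 34.42
eef_pos: [0.4798, -0.1922, 0.3787]
tool_rot: [-3.14, 0.002, 3.105]
wrist_force: [0.4, 0.3, 0.3]
gripper_width: 0.0929
```

Run:
```python
from h import *
I=[]
for c,x,y in [('top',140,120),('side',170,110)]:
    im,d=snap(c,c+'9'); I.append(im[y:y+150,x:x+150]); P=cloud(c,d).reshape(-1,3)
    for n,x,y,h in [('hex',.491,.214,.038),('collar',.594,.21,.032),('sleeve',.487,.109,.058),('key',.591,.106,.034)]:
        m=(np.hypot(P[:,0]-x,P[:,1]-y)<.05)&(P[:,2]>.024); 
        m&=(abs(P[:,2]-h)<.004); q=P[m]*1000
        if len(q)<5: print(c,n,len(q)); continue
        b=cv2.minAreaRect(q[:,:2].astype(np.float32)); print(c,n,len(q),np.round(b[0],1),np.round(b[1],1),round(b[2],1),'z',np.round(np.percentile(q[:,2],[5,50,95]),1))
cv2.imwrite('pics/end.png',cv2.resize(np.hstack(I),None,fx=2.6,fy=2.6))
```

```text
top hex 325 [490.3 212.9] [51.1 45.7] 28.1 z [35.4 38.  40.6]
top collar 292 [593.8 208.8] [49.9 49.5] 34.0 z [29.5 31.9 34.6]
top sleeve 116 [486.2 108.7] [31.8 29.9] 77.7 z [55.2 57.9 60.6]
top key 303 [592.  105.9] [24.  64.5] 88.2 z [31.5 34.3 36.4]
side hex 219 [489.1 214.8] [45.8 51.2] 56.6 z [35.1 38.7 40.4]
side collar 179 [592.5 210.4] [50.4 49.5] 33.7 z [29.6 32.6 34.8]
side sleeve 108 [485.7 110.3] [32.7 31.3] 53.8 z [55.1 57.8 60.2]
side key 214 [589.4 108. ] [63.1 25.1] 1.0 z [31.3 34.6 36.5]
```

View pics/end.png

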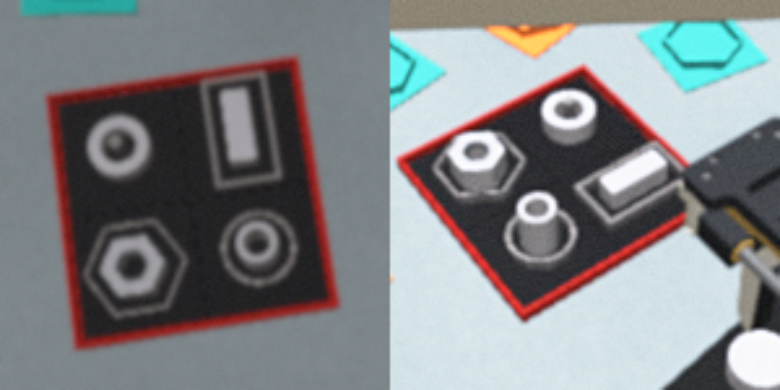

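All four parts are in their pockets (nut at (132,265), collar (118,146), sleeve (257,245) and key (237,125) in the top crop). Their tops are at the expected heights of 38, 32, 58 and 34 mm.

```bash
python3 -c "
from rig import r
print(r.job_done())"
```

```text
the job is handed in; nothing more can be done
None
```

All four kit parts are in their own tray pockets, and I handed the job in at about 34.5 s of the 104 s allowed. I placed them in the order asked: hex nut, collar over the post, sleeve, key. Each was lowered until the wrist force showed contact with the pocket floor, then released.

**Seating:** in the last pictures from both cameras, the part tops measured about 38, 32, 58 and 34 mm (the side camera read 0.6–0.7 mm higher on three of them). That is what flat seating on the pocket floors gives, and all four are centred to within a few mm. The key is aligned with its long pocket to about 0.2° in the top view and about 3° in the side view, where the gripper partly hides the tray.

**Other parts:** the square nut and disc were never touched. They were still in place in the picture taken before the key was set down; the final pictures were cropped to the tray, so they were not measured again after that.

**Disagreements:**
- The two cameras differed by about 1–3 mm, so I used averages.
- The gripper read about 1–1.5 mm under nominal width on the collar and sleeve. A depth check of the collar showed it centred to about 2 mm, against 9 mm clearance on the post.
- The sleeve was first gripped slightly low, so I regripped it 3 mm higher on the mat before lifting.

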